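# Knock a packed soil ring out of the forming press and slide it onto its carrier plate

## Robot

A 7-joint arm with a two-finger parallel gripper is mounted at the origin on a cart in front of the work surface, level with it; the furniture and walls round the work are solid. World frame = base frame: x ahead of the robot, y to its left, z up, the work surface at z = 0. Lengths are in m, angles in rad, forces in N, time in s.
With the tool pointing down it reaches from about 0.425 to 1.025 m from the base axis. Payload 9.4 kg.
Tool frame: the origin (TCP) lies midway between the tips of the shut fingers; the grasp point (between the pads) lies 19 mm behind it (bot.hold_point_z is the distance from the TCP to the grasp point, in m); z points along the fingers, y is the line along which they close (so a half turn about z gives the same grasp; the last joint's range is limited). The gripper opens to 93 mm and grips with 3 to 60 N. Pads are 15 mm wide; open, the fingers measure 128 mm over their backs; the gripper's body (75 mm by 188 mm) begins 65 mm behind the grasp point.
Start: joints at [-1.419, 0.599, -0.003, 1.599, 0.002, 0.943, -0.08], TCP at [0.164, 0.706, 0.219] pointing down, gripper open.
Joint ranges: [-2.57, 2.57], [-0.35, 1.97], [-1.29, 1.29], [0.11, 2.56], [-1.05, 4.19], [0.11, 1.86], [-2.63, 2.63]. Speed limits (rad/s): [2.22, 2.22, 3.01, 3.01, 3.14, 3.14, 3.14].

## Interface

Orientations are given as a unit quaternion [x, y, z, w].
In Python, from workcell import bot gives the robot as it stands.
- The arm moves only by the tool play_rows, never from a script. Its argument "rows" is a list of rows, each a list of 6 numbers: the shift along the tool's x, y, z in units of 0.12 m (1.0 is 0.12 m), then the turn, a rotation vector about the tool's x, y, z in units of 6 degrees (1.0 is 6 degrees). A call has 1 to 8 rows; each row shifts and turns the commanded pose from where the row before left it, along the tool's axes as they then stand; what a row does not reach is not made up. A row lasts 1/10 s, in which the tool goes at most 50 mm and 8.59 degrees, less where a joint would pass 70% of its speed; a pose out of reach is approached as far as the arm can. A call with a number of a shift or a turn outside -1 to 1 is refused whole. A call with a gripper value outside its range is refused whole. "fingers" is the closure, from -1 (fully open) to 1 (shut), set as the call begins (left out, the last holds). The fingers move at their own pace and stop on an object; "grip_force" is the grip in N (left out, the last holds). Time passes only in rows, so rows that do not move let the fingers close. It gives the time, the measured TCP pose, the force, the opening and the grip force at its end, in the units of the state.
- bot.read_state(): the state, without advancing time (a new reading comes with each control period).
- bot.snapshot(name): name is "scene" or "side" or "wrist"; returns a dict with "pixels" (420x560x3 uint8, red, green, blue), "camera_matrix" (3x3 intrinsics, pixels), "T" (4x4, takes a point from camera to world coordinates); the wrist camera has in their place "T_tool_cam" (4x4, takes a point from camera to tool coordinates, whose origin is the TCP and whose axes are the flange's). Camera axes: x right, y down, z forward; pixel columns grow to the right and rows downward; lengths in m; the calibration is good to about 2 mm. The wrist camera is an equidistant fisheye: a pixel r from the principal point sees the ray r / f radians off the axis. A picture is of the moment at which its call begins: read the wrist's pose just before it. There is no depth.
- bot.sign_off(): hands the job in; it is judged then, once.
The state is a dict: "time": time; "joints": joint angles; "joint_velocities": joint speeds; "tau": joint torques, N m; "tcp_pos": TCP position; "ee_rot": TCP orientation; "wrist_force": force on the tool from outside, world axes, zero at the start; "wrist_torque": the same for the moment, N m; "grip_width": opening from 0.0 (shut) to 1.0 (fully open); "finger_force": force on a finger pad.
Only numpy, scipy, OpenCV 4.12 (cv2) and the standard library are available. Lean on these libraries where they do the work, as an engineer would, in place of code of your own. Each camera call takes 0.05 s, during which the arm holds its last target. There are 200 camera calls.

## Task

Take the packed soil ring out of the forming press: swing the hold-down clamp fully open, throw the knock-out lever over so that the ring rises out of the die, and push the ring along the table until it stands wholly on the carrier plate, which stays in its pocket. The ring has no bottom, so never lift or tip it: only slide it. Then put the lever back home, leave the clamp open, and do not disturb the two tins and the stopwatch.

Things in the scene. Friction and masses are not known exactly. Their poses are not given: they have to be found in the camera images.
- press: bench forming press, fixed, plain steel and grey, 150 x 230 x 208 mm high. Origin on the worktop under the die axis; x points away from the robot at yaw 0, y to the take-off side, z up. Its flat table, 85 mm above the worktop, has a round die cavity 52 mm across; two rails 6 mm high guide the ring along y, to y = +47 mm. Beyond lies the carrier plate, up to an end stop at y = +131 mm.
- die_mouth (a point): centre of the die's mouth, on the table's surface: press frame (0, 0, 85) mm
- soil_ring: steel ring packed with brown soil, 49 mm across, 28 mm high, about 0.2 kg; origin at the centre of its underside, z up. At the start it stands in the die, its top 4 mm below the table, on the knock-out punch.
- carrier_plate: loose dark steel plate 80 x 81 x 5 mm lying in the shelf's pocket, 1.5 to 2.5 mm play all round, its top 1 mm below the table; origin at the centre of its underside, which is at press frame (0, 89, 79) mm; axes parallel to the press's
- eject_lever (a joint): knock-out lever, rad: 0 = home (leaning toward -x of the press), 1.4 = thrown over (leaning toward +x), hard stops at both. It turns about the press's y axis at (x, z) = (0, 35) mm, in the plane y = -80 mm, and lifts the punch 24.3 mm a rad: 2 mm above the table at 1.4; the ring clears the table only above 1.33. Stiff (4 N at the knob), stays where left. With the clamp shut it jams at about 0.2.
- lever_knob (a point): centre of the lever's black ball knob, 26 mm across, 100 mm from the lever's axis; height about 111 mm at both ends, 135 mm in the middle. Home: press frame (-64, -80, 111) mm; thrown: (+64, -80, 111) mm.
- clamp_arm (a joint): angle of the hold-down arm, rad: 0 = lying level over the die with its rubber pad on the ring (locked over centre), 1.65 = fully open, standing up behind the die, hard stop. It can only be opened by its handle, and stays where it is left.
- clamp_grip (a point): centre of the rounded upper end of the clamp's black grip, a round bar 17 mm thick, 52 mm long. Shut, it stands upright behind the die, end at press frame (75, 0, 199) mm. Pushed toward +x and down (about 10 N) it opens the arm: at arm 0.09, 0.47, 0.92, 1.65 the end is at x, z = (102, 187), (130, 164), (148, 134), (154, 88) mm, the grip leaning 0.3, 0.7, 1.1, 1.62 rad back.
- tin_a: aluminium tin, 57 mm across, 31 mm high, to the right of the press; origin under its centre; leave alone
- tin_b: the other aluminium tin, 57 mm across, 31 mm high; origin under its centre; leave alone
- timer: stopwatch, 71 x 60 x 18 mm, lying behind the press; leave alone

How it is judged:
By the outcome, as a careful person would: the job done as asked, in the order asked, and still so for the second after the job is handed in, with the robot touching nothing.
It also fails if it takes over 61 s, if anything falls off the work surface, if the arm or the gripper's body presses on something with over 40 N, if the wrist force passes 120 N, or if a joint passes its speed limit or range.

## Working session

There is one attempt and no reset: what is moved stays moved. The work goes in short steps, Python scripts to look and compute and a tool call to move; the robot and the scene stay as the last step left them, time stands still between calls to the robot, and variables do not carry over. Pictures are saved under pics/ and viewed, at most 10 in all, crops included, and the job is handed in when it is done.

Besides the shell and the picture viewer there is one more tool, called by a JSON object that holds its "method" and its "body", one argument or row to a line. play_rows: Moves the arm, as the interface text tells. Its arguments: {"type":"object","properties":{"rows":{"type":"array","items":{"type":"array","items":{"type":"number"}}},"fingers":{"type":"number"},"grip_force":{"type":"number"}},"required":["rows"]}

```bash
mkdir -p pics; ls
python3 - <<'E'
from workcell import bot
import cv2,numpy as np
s=bot.read_state();print({k:np.round(v,3).tolist() for k,v in s.items()})
for n in("scene","side"):
    d=bot.snapshot(n);cv2.imwrite(f"pics/{n}0.png",d["pixels"][:,:,::-1]);np.savez(f"{n}.npz",**{k:d[k] for k in("camera_matrix","T")})
    print(n,d["camera_matrix"].round(1).tolist(),d["T"].round(3).tolist())
E
```

```text
pics
{'time': 0.0, 'joints': [-1.419, 0.6, -0.003, 1.6, 0.002, 0.943, -0.08], 'joint_velocities': [0.0, -0.001, 0.001, 0.001, 0.001, 0.003, -0.001], 'tau': [-0.001, -76.505, 1.497, -25.236, -0.052, 0.017, 0.0], 'tcp_pos': [0.164, 0.706, 0.218], 'ee_rot': [0.114, 0.993, -0.001, -0.0], 'wrist_force': [-0.009, -0.092, -0.648], 'wrist_torque': [-0.002, -0.02, -0.062], 'finger_force': 0.0, 'grip_width': 1.0}
scene [[422.6, 0.0, 276.8], [0.0, 422.6, 204.7], [0.0, 0.0, 1.0]] [[0.481, -0.506, 0.716, -0.203], [-0.877, -0.28, 0.391, -0.664], [0.003, -0.816, -0.578, 0.751], [0.0, 0.0, 0.0, 1.0]]
side [[432.0, 0.0, 279.9], [0.0, 432.0, 208.9], [0.0, 0.0, 1.0]] [[-0.914, -0.215, 0.345, 0.255], [-0.406, 0.507, -0.76, 0.361], [-0.011, -0.835, -0.551, 0.63], [0.0, 0.0, 0.0, 1.0]]
```

View pics/scene0.png

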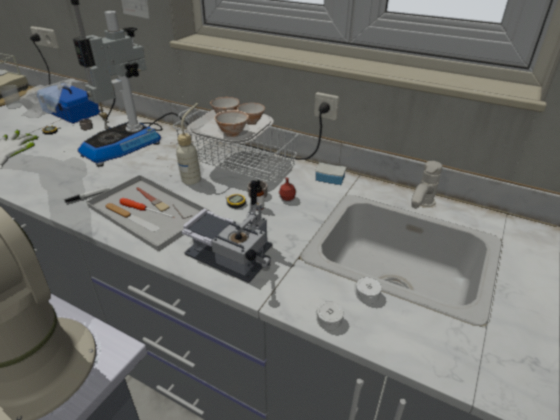

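View pics/side0.png

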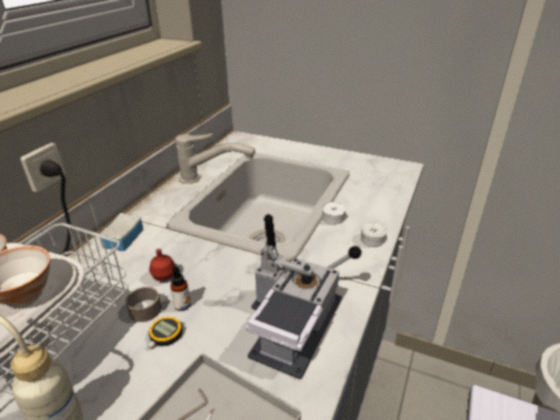

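The press shows in the scene view near (235,240) and in the side view near (300,300), carrier plate on the near left. I'll enlarge both.

Run:
```python
import cv2,numpy as np
a=cv2.imread("pics/scene0.png")[170:290,170:300];b=cv2.imread("pics/side0.png")[195:385,230:390]
a=cv2.resize(a,None,fx=4.6,fy=4.6,interpolation=3)[:,:] ;cv2.imwrite("pics/a.png",a)
b=cv2.resize(b,None,fx=3.1,fy=3.1,interpolation=3);cv2.imwrite("pics/b.png",b)
```

```text
(no output)
```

View pics/a.png

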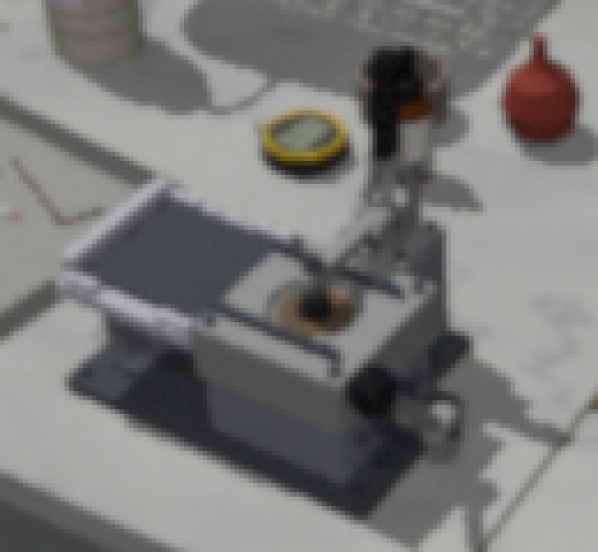

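View pics/b.png

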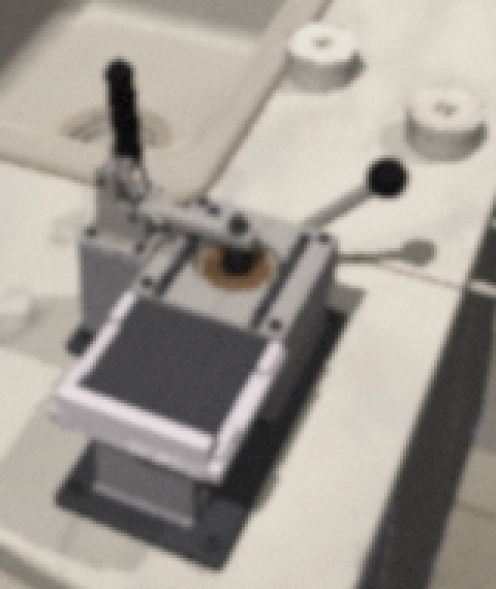

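```bash
cat > h.py <<'E'
import numpy as np,cv2
from scipy.optimize import least_squares
C={n:dict(np.load(f"{n}.npz")) for n in("scene","side")}
def proj(n,P):
    c=C[n];Ti=np.linalg.inv(c["T"]);q=P@Ti[:3,:3].T+Ti[:3,3];q=q@c["camera_matrix"].T;return q[:,:2]/q[:,2:]
def ray(n,uv,z):
    c=C[n];d=c["T"][:3,:3]@np.linalg.inv(c["camera_matrix"])@[*uv,1];o=c["T"][:3,3];return o+d*(z-o[2])/d[2]
def R2(a):return np.array([[np.cos(a),-np.sin(a),0],[np.sin(a),np.cos(a),0],[0,0,1]])
E
python3 - <<'E'
from h import *
M=np.array([[-64,-80,111],[75,0,195],[-40,129.5,84],[40,129.5,84],[40,48.5,84],[-40,48.5,84],[0,0,82]])/1e3
A=(np.array([[372,390],[390,65],[78,265],[170,200],[280,250],[195,330],[317,305]])+.5)/4.6-.5+170
B=(np.array([[388,178],[120,73],[212,432],[80,382],[138,300],[278,345],[237,266]])+.5)/3.1-.5+[230,195]
def W(p):return M@R2(p[2]).T+[p[0],p[1],0]
f=lambda p:np.r_[proj("scene",W(p))-A,proj("side",W(p))-B].ravel()
for y in(0,2,4):
    r=least_squares(f,[.4,0,y],loss='soft_l1',x_scale=[.1,.1,1]);print(r.x,r.cost)
    if r.cost<60:print(r.fun.reshape(-1,2).round(1).tolist())
for n,l in(("scene",[(369,287,.031),(330,313,.031),(236,200,.018)]),("side",[(334,209,.031),(374,230,.031),(166,330,.018)])):
    print([ray(n,u[:2],u[2])[:2].round(3).tolist() for u in l])
E
```

```text
[ 0.45577334 -0.19666089 -0.02904969] 18.919117963625414
[[0.5, 1.0], [-0.7, 1.4], [0.4, 2.1], [0.1, -0.0], [1.2, -1.4], [0.6, -1.5], [-0.1, 2.0], [-0.3, 0.3], [0.2, 2.2], [0.2, 4.1], [-1.7, 3.8], [1.2, -1.3], [-2.2, -2.0], [0.4, 0.0]]
[ 0.45577334 -0.19666089 -0.02904969] 18.919117963625304
[[0.5, 1.0], [-0.7, 1.4], [0.4, 2.1], [0.1, -0.0], [1.2, -1.4], [0.6, -1.5], [-0.1, 2.0], [-0.3, 0.3], [0.2, 2.2], [0.2, 4.1], [-1.7, 3.8], [1.2, -1.3], [-2.2, -2.0], [0.4, 0.0]]
[ 0.45577334 -0.19666089  6.25413562] 18.919117963625272
[[0.5, 1.0], [-0.7, 1.4], [0.4, 2.1], [0.1, -0.0], [1.2, -1.4], [0.6, -1.5], [-0.1, 2.0], [-0.3, 0.3], [0.2, 2.2], [0.2, 4.1], [-1.7, 3.8], [1.2, -1.3], [-2.2, -2.0], [0.4, 0.0]]
[[0.503, -0.522], [0.389, -0.473], [0.667, -0.047]]
[[0.505, -0.519], [0.391, -0.471], [0.666, -0.039]]
```

```bash
cat >> h.py <<'E'
import json,os
from scipy.spatial.transform import Rotation as Ro
PP=json.load(open("pp.json")) if os.path.exists("pp.json") else None
def plan(wps,pos=None,q=None):
    """wps: (x,y,z mm in press frame, yaw deg of tool y from press y) tool down -> total shift(tool,units) & turn (units) per leg"""
    from workcell import bot
    s=bot.read_state();pos=s["tcp_pos"] if pos is None else pos;R=Ro.from_quat(s["ee_rot"] if q is None else q)
    pos=np.array(pos)
    for w in wps:
        t=R2(PP[2])@(np.array(w[:3])/1e3)+[PP[0],PP[1],0]
        a=PP[2]+np.radians(w[3]);y=np.array([-np.sin(a),np.cos(a),0]);z=np.array([0,0,-1.]);
        Rt=Ro.from_matrix(np.c_[np.cross(y,z),y,z])
        d=R.inv().apply(t-pos)/.12;r=np.degrees((R.inv()*Rt).as_rotvec())/6
        print(w,"shift",d.round(2).tolist(),"turn",r.round(2).tolist(),"minrows",max(np.linalg.norm(d)*120/50,np.abs(r).max()).round(1))
        pos,R=t,Rt
def here():
    from workcell import bot
    s=bot.read_state();p=R2(-PP[2])@(np.array(s["tcp_pos"])-[PP[0],PP[1],0])*1e3
    y=Ro.from_quat(s["ee_rot"]).apply([0,1,0]);print("t",s["time"],"press mm",p.round(1),"yaw",np.degrees(np.arctan2(-y[0],y[1])-PP[2]).round(1),"F",np.round(s["wrist_force"],1),"j",np.round(s["joints"],2))
E
python3 - <<'E'
from h import *
import h
M=np.array([[-64,-80,111],[75,0,195],[-40,129.5,84],[40,129.5,84],[40,48.5,84],[-40,48.5,84],[0,0,82]])/1e3
A=(np.array([[372,390],[390,65],[78,265],[170,200],[280,250],[195,330],[317,305]])+.5)/4.6-.5+170
B=(np.array([[388,178],[120,73],[212,432],[80,382],[138,300],[278,345],[237,266]])+.5)/3.1-.5+[230,195]
k=np.r_[0:7,7,8,11,12,13]
def W(p):return M@R2(p[2]).T+[p[0],p[1],0]
f=lambda p:(np.r_[proj("scene",W(p))-A,proj("side",W(p))-B])[k].ravel()
r=least_squares(f,[.4,0,0],loss='soft_l1',x_scale=[.1,.1,1]);print(r.x,r.cost,r.fun.reshape(-1,2).round(1).tolist())
h.PP=r.x.tolist();json.dump(h.PP,open("pp.json","w"))
print(ray("scene",(188,182),0),ray("scene",(105,135),.02))
plan([(50,400,380,0),(20,0,290,0),(45,0,250,0),(45,0,180,0)])
E
```

```text
[ 0.4558495  -0.19559602 -0.02793104] 11.196521761487888 [[0.1, 0.8], [-1.1, 1.2], [0.0, 2.0], [-0.2, -0.1], [0.8, -1.5], [0.3, -1.6], [-0.5, 1.8], [-0.5, 0.6], [-0.1, 2.5], [0.9, -0.9], [-2.4, -1.6], [0.2, 0.4]]
[0.69898696 0.16514964 0.        ] [0.79051909 0.64145604 0.02      ]
(50, 400, 380, 0) shift [-3.81, -3.42, -1.35] turn [-0.01, 0.0, -1.92] minrows 12.7
(20, 0, 290, 0) shift [0.25, -3.33, 0.75] turn [0.0, 0.0, 0.0] minrows 8.2
(45, 0, 250, 0) shift [-0.21, -0.0, 0.33] turn [0.0, 0.0, 0.0] minrows 0.9
(45, 0, 180, 0) shift [0.0, 0.0, 0.58] turn [0.0, 0.0, 0.0] minrows 1.4
```

{"method": "play_rows", "body": {
  "rows": [
    [-0.24,-0.2,-0.15,0,0,-0.12],
    [-0.24,-0.2,-0.15,0,0,-0.12],
    [-0.24,-0.2,-0.15,0,0,-0.12],
    [-0.24,-0.2,-0.15,0,0,-0.12],
    [-0.24,-0.22,-0.15,0,0,-0.12],
    [-0.24,-0.22,-0.15,0,0,-0.12],
    [-0.24,-0.22,-0.15,0,0,-0.12],
    [-0.24,-0.22,-0.15,0,0,-0.12]
  ],
  "fingers": 1,
  "grip_force": 20
}}

```text
time: 0.9
tcp_pos: [0.3547, 0.464, 0.3631]
ee_rot: [0.064, 0.998, -0.0, -0.0]
wrist_force: [-0.1, -0.1, 0.6]
grip_width: 0.364
finger_force: 0.0
```

{"method": "play_rows", "body": {
  "rows": [
    [-0.24,-0.22,0,0,0,-0.12],
    [-0.24,-0.22,0,0,0,-0.12],
    [-0.24,-0.22,0,0,0,-0.12],
    [-0.24,-0.22,0,0,0,-0.12],
    [-0.24,-0.22,0,0,0,-0.12],
    [-0.24,-0.22,0,0,0,-0.12],
    [-0.24,-0.22,0,0,0,-0.12],
    [-0.24,-0.22,0,0,0,-0.12]
  ]
}}

```text
time: 1.7
tcp_pos: [0.5665, 0.2345, 0.3624]
ee_rot: [0.014, 1.0, -0.0, -0.0]
wrist_force: [-0.8, -0.1, -0.3]
grip_width: 0.007
finger_force: 0.0
```

Run:
```python
from h import *
here();plan([(20,0,290,0),(38,0,250,0),(38,0,180,0)])
```

```text
t 1.7 press mm [ 98.6 433.  362.4] yaw 0.0 F [-0.8 -0.1 -0.3] j [-0.56  0.33  0.11  1.69 -0.04  1.12  1.1 ]
(20, 0, 290, 0) shift [0.66, -3.61, 0.6] turn [-0.0, -0.0, 0.01] minrows 8.9
(38, 0, 250, 0) shift [-0.15, -0.0, 0.33] turn [0.0, 0.0, 0.0] minrows 0.9
(38, 0, 180, 0) shift [0.0, 0.0, 0.58] turn [0.0, 0.0, 0.0] minrows 1.4
```

{"method": "play_rows", "body": {
  "rows": [
    [0.06,-0.36,0.02,0,0,0],
    [0.06,-0.36,0.02,0,0,0],
    [0.06,-0.36,0.02,0,0,0],
    [0.06,-0.36,0.02,0,0,0],
    [0.06,-0.36,0.02,0,0,0],
    [0.06,-0.36,0.02,0,0,0],
    [0.06,-0.36,0.02,0,0,0],
    [0.06,-0.36,0.02,0,0,0]
  ]
}}

```text
time: 2.5
tcp_pos: [0.4978, -0.1096, 0.3433]
ee_rot: [0.014, 1.0, 0.0, -0.0]
wrist_force: [-0.2, -0.3, 0.9]
grip_width: 0.005
finger_force: 0.0
```

{"method": "play_rows", "body": {
  "rows": [
    [0.06,-0.36,0,0,0,0],
    [0.06,-0.36,0,0,0,0],
    [0,0,0,0,0,0],
    [0,0,0,0,0,0]
  ]
}}

```text
time: 2.9
tcp_pos: [0.4813, -0.1946, 0.3432]
ee_rot: [0.015, 1.0, 0.0, -0.0]
wrist_force: [-1.2, 0.1, -0.2]
grip_width: 0.002
finger_force: 0.0
```

Run:
```python
from h import *
from workcell import bot
here();plan([(20,0,290,0),(38,0,250,0),(38,0,180,0)])
s=bot.read_state();d=bot.snapshot("wrist");cv2.imwrite("pics/w1.png",d["pixels"][:,:,::-1])
np.savez("w1.npz",K=d["camera_matrix"],Tc=d["T_tool_cam"],p=s["tcp_pos"],q=s["ee_rot"]);print(d["camera_matrix"],d["T_tool_cam"].round(3))
```

```text
t 2.9 press mm [ 25.4   1.7 343.2] yaw -0.1 F [-1.2  0.1 -0.2] j [ 0.04  0.22  0.3   1.92 -0.08  1.01  1.91]
(20, 0, 290, 0) shift [0.05, -0.01, 0.44] turn [0.0, -0.0, -0.02] minrows 1.1
(38, 0, 250, 0) shift [-0.15, -0.0, 0.33] turn [0.0, 0.0, 0.0] minrows 0.9
(38, 0, 180, 0) shift [0.0, 0.0, 0.58] turn [0.0, 0.0, 0.0] minrows 1.4
[[325.1922621    0.         282.82493071]
 [  0.         325.1922621  211.72531872]
 [  0.           0.           1.        ]] [[ 0.001 -0.97  -0.245  0.067]
 [ 1.     0.001 -0.     0.001]
 [ 0.    -0.245  0.97  -0.165]
 [ 0.     0.     0.     1.   ]]
```

View pics/w1.png

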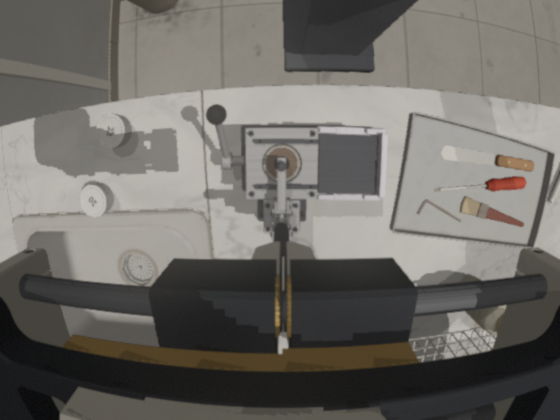

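The wrist view shows knob (216,115), die centre (282,162), plate corners (319,135), (381,135), (319,194), (381,194), grip top near (281,231). I'll fit the press pose to these.

```bash
cat >> h.py <<'E'
def wproj(f,P):
    d=np.load(f);T=np.eye(4);T[:3,:3]=Ro.from_quat(d["q"]).as_matrix();T[:3,3]=d["p"];Ti=np.linalg.inv(T@d["Tc"])
    q=P@Ti[:3,:3].T+Ti[:3,3];r=np.hypot(q[:,0],q[:,1]);th=np.arctan2(r,q[:,2]);K=d["K"]
    return K[:2,2]+K[0,0]*(th/r)[:,None]*q[:,:2]
E
python3 - <<'E'
from h import *
M=np.array([[-64,-80,111],[-40,48.5,84],[-40,129.5,84],[40,48.5,84],[40,129.5,84],[0,0,82]])/1e3
A=np.array([[216,115],[319,135],[381,135],[319,194],[381,194],[282,162.]])
def W(p,M=M):return M@R2(p[2]).T+[p[0],p[1],0]
r=least_squares(lambda p:(wproj("w1.npz",W(p))-A).ravel(),PP,loss='soft_l1',x_scale=[.1,.1,1]);print(r.x,r.cost,r.fun.reshape(-1,2).round(1).tolist())
print(wproj("w1.npz",W(r.x,np.array([[.075,0,.199],[.075,0,.15]]))))
p=((r.x+PP)/2).tolist();json.dump(p,open("pp.json","w"))
import h;h.PP=p;here();plan([(20,0,290,0),(36,0,250,0),(36,0,180,0),(57,0,180,0),(82,0,174,0),(110,0,159,0),(131,0,136,0),(145,0,95,0)])
E
```

```text
[ 0.456441   -0.19300324 -0.0254835 ] 6.125006098594941 [[0.9, 0.3], [0.7, -1.6], [-1.4, 0.1], [-0.1, -0.4], [-3.7, -0.2], [0.5, 1.6]]
[[282.65336595 249.17323338]
 [282.6834628  234.21161868]]
t 2.95 press mm [ 25.6   1.6 343.2] yaw -0.1 F [0.  0.7 0. ] j [ 0.03  0.22  0.3   1.92 -0.08  1.01  1.91]
(20, 0, 290, 0) shift [0.05, -0.01, 0.44] turn [0.01, -0.0, -0.01] minrows 1.1
(36, 0, 250, 0) shift [-0.13, -0.0, 0.33] turn [0.0, 0.0, 0.0] minrows 0.9
(36, 0, 180, 0) shift [0.0, 0.0, 0.58] turn [0.0, 0.0, 0.0] minrows 1.4
(57, 0, 180, 0) shift [-0.18, 0.0, 0.0] turn [0.0, 0.0, 0.0] minrows 0.4
(82, 0, 174, 0) shift [-0.21, -0.0, 0.05] turn [0.0, 0.0, 0.0] minrows 0.5
(110, 0, 159, 0) shift [-0.23, 0.0, 0.12] turn [0.0, 0.0, 0.0] minrows 0.6
(131, 0, 136, 0) shift [-0.18, 0.0, 0.19] turn [0.0, 0.0, 0.0] minrows 0.6
(145, 0, 95, 0) shift [-0.12, -0.0, 0.34] turn [0.0, 0.0, 0.0] minrows 0.9
```

{"method": "play_rows", "body": {
  "rows": [
    [-0.01,-0.01,0.23,0,0,0],
    [-0.01,0,0.23,0,0,0],
    [-0.01,0,0.23,0,0,0],
    [-0.01,0,0.23,0,0,0],
    [-0.01,0,0.23,0,0,0],
    [-0.01,0,0.21,0,0,0],
    [0,0,0,0,0,0]
  ]
}}

```text
time: 3.65
tcp_pos: [0.4881, -0.1929, 0.1776]
ee_rot: [0.012, 1.0, 0.001, -0.003]
wrist_force: [1.2, 0.6, -0.0]
grip_width: 0.005
finger_force: 0.0
```

{"method": "play_rows", "body": {
  "rows": [
    [-0.06,0,0,0,0,0],
    [-0.06,0,0,0,0,0],
    [-0.06,0,0,0,0,0],
    [-0.06,0,0,0,0,0],
    [-0.06,0,0.015,0,0,0],
    [-0.06,0,0.015,0,0,0],
    [-0.06,0,0.02,0,0,0]
  ]
}}

```text
time: 4.35
tcp_pos: [0.5395, -0.1968, 0.174]
ee_rot: [0.014, 1.0, 0.0, -0.0]
wrist_force: [-2.8, 0.1, -1.1]
grip_width: 0.005
finger_force: 0.8
```

Run:
```python
from h import *
here();plan([(82,0,174,0),(110,0,159,0),(131,0,136,0),(145,0,95,0)])
```

```text
t 4.35 press mm [ 83.4  -0.2 174. ] yaw -0.1 F [-2.8  0.1 -1.1] j [ 0.08  0.48  0.24  2.   -0.18  0.67  1.98]
(82, 0, 174, 0) shift [0.01, 0.0, -0.0] turn [0.0, -0.01, -0.01] minrows 0.0
(110, 0, 159, 0) shift [-0.23, 0.0, 0.12] turn [0.0, 0.0, 0.0] minrows 0.6
(131, 0, 136, 0) shift [-0.18, 0.0, 0.19] turn [0.0, 0.0, 0.0] minrows 0.6
(145, 0, 95, 0) shift [-0.12, -0.0, 0.34] turn [0.0, 0.0, 0.0] minrows 0.9
```

{"method": "play_rows", "body": {
  "rows": [
    [-0.05,0,0.02,0,0,0],
    [-0.05,0,0.02,0,0,0],
    [-0.05,0,0.025,0,0,0],
    [-0.045,0,0.03,0,0,0],
    [-0.04,0,0.03,0,0,0],
    [-0.04,0,0.035,0,0,0],
    [-0.04,0,0.04,0,0,0],
    [-0.035,0,0.04,0,0,0]
  ]
}}

```text
time: 5.15
tcp_pos: [0.5818, -0.1979, 0.1451]
ee_rot: [0.014, 1.0, -0.0, 0.0]
wrist_force: [-2.2, 0.0, 0.2]
grip_width: 0.009
finger_force: 0.9
```

Run:
```python
from h import *
here();plan([(131,0,136,0),(139,0,118,0),(145,0,95,0)])
```

```text
t 5.15 press mm [125.7  -0.3 145.1] yaw -0.1 F [-2.2  0.   0.2] j [ 0.08  0.56  0.23  1.94 -0.2   0.66  1.97]
(131, 0, 136, 0) shift [-0.04, 0.0, 0.08] turn [-0.0, 0.0, -0.01] minrows 0.2
(139, 0, 118, 0) shift [-0.07, -0.0, 0.15] turn [0.0, 0.0, 0.0] minrows 0.4
(145, 0, 95, 0) shift [-0.05, -0.0, 0.19] turn [0.0, 0.0, 0.0] minrows 0.5
```

{"method": "play_rows", "body": {
  "rows": [
    [-0.025,0,0.045,0,0,0],
    [-0.025,0,0.05,0,0,0],
    [-0.02,0,0.05,0,0,0],
    [-0.02,0,0.05,0,0,0],
    [-0.02,0,0.05,0,0,0],
    [-0.015,0,0.05,0,0,0],
    [-0.01,0,0.05,0,0,0]
  ]
}}

```text
time: 5.85
tcp_pos: [0.5976, -0.1983, 0.1036]
ee_rot: [0.014, 1.0, 0.0, -0.0]
wrist_force: [-2.6, 0.0, 3.6]
grip_width: 0.005
finger_force: 1.7
```

Run:
```python
from h import *
here();plan([(145,0,97,0)])
```

```text
t 5.85 press mm [141.5  -0.3 103.6] yaw -0.1 F [-2.6  0.   3.6] j [ 0.1   0.63  0.21  1.93 -0.22  0.6   1.98]
(145, 0, 97, 0) shift [-0.03, 0.0, 0.06] turn [0.0, -0.0, -0.01] minrows 0.1
```

{"method": "play_rows", "body": {
  "rows": [
    [-0.01,0,0.03,0,0,0],
    [-0.005,0,0.03,0,0,0],
    [0,0,0.02,0,0,0],
    [0,0,0.02,0,0,0]
  ]
}}

```text
time: 6.25
tcp_pos: [0.5987, -0.1985, 0.0935]
ee_rot: [0.014, 1.0, 0.0, -0.0]
wrist_force: [-10.9, 2.3, 30.9]
grip_width: 0.007
finger_force: 13.8
```

Run:
```python
from h import *
from workcell import bot
here()
for n in("scene","side"):
    d=bot.snapshot(n);cv2.imwrite(f"pics/{n}1.png",d["pixels"][:,:,::-1])
a=cv2.imread("pics/scene1.png")[130:290,170:300];b=cv2.imread("pics/side1.png")[195:355,220:350]
cv2.imwrite("pics/c.png",np.hstack([cv2.resize(i,None,fx=3,fy=3,interpolation=3) for i in(a,b)]))
```

```text
t 6.25 press mm [142.6  -0.4  93.5] yaw -0.1 F [-10.9   2.3  30.9] j [ 0.1   0.65  0.2   1.93 -0.22  0.58  1.99]
```

View pics/c.png

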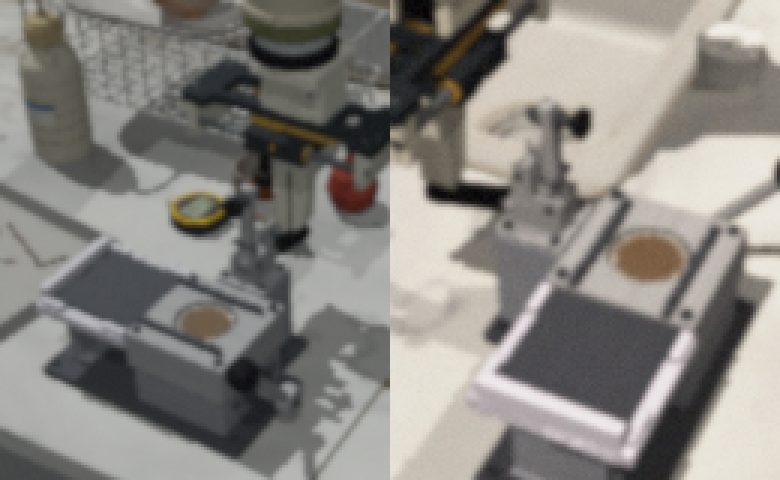

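The clamp is at its stop, its arm upright with the pad pointing at the robot (pad at about (283,236), top (272,230) in the side view). I'll check its height.

Run:
```python
from h import *
for uv in((283.3,235.7),(271.7,230),(286,236)):
    a,b=ray("side",uv,.1),ray("side",uv,.2)
    f=lambda P:(R2(-PP[2])@(P-[PP[0],PP[1],0]))*1e3
    a,b=f(a),f(b);t=-a[1]/(b[1]-a[1]);print((a+t*(b-a)).round(1))
plan([(142,0,160,0),(142,0,290,0),(-110,-80,290,-90),(-110,-80,106,-90)])
```

```text
[ 45.1   0.  172.3]
[ 67.7   0.  177.8]
[ 39.8   0.  173.3]
(142, 0, 160, 0) shift [0.0, 0.0, -0.55] turn [0.01, -0.0, -0.01] minrows 1.3
(142, 0, 290, 0) shift [0.0, 0.0, -1.08] turn [0.0, 0.0, 0.0] minrows 2.6
(-110, -80, 290, -90) shift [2.1, -0.67, 0.0] turn [0.0, 0.0, 15.0] minrows 15.0
(-110, -80, 106, -90) shift [0.0, 0.0, 1.53] turn [0.0, 0.0, 0.0] minrows 3.7
```

{"method": "play_rows", "body": {
  "rows": [
    [0,0,-0.2,0,0,0],
    [0,0,-0.4,0,0,0],
    [0,0,-0.4,0,0,0],
    [0.2,-0.06,-0.2,0,0,0],
    [0.34,-0.12,0,0,0,0],
    [0.34,-0.12,0,0,0,0],
    [0.34,-0.12,0,0,0,0],
    [0.34,-0.12,0,0,0,0]
  ]
}}

```text
time: 7.15
tcp_pos: [0.4093, -0.2583, 0.2362]
ee_rot: [0.014, 1.0, -0.0, 0.001]
wrist_force: [0.2, -0.3, 0.3]
grip_width: 0.008
finger_force: 0.0
```

{"method": "play_rows", "body": {
  "rows": [
    [0.34,-0.12,0,0,0,0],
    [0.13,0,0,0,0,0],
    [0,0,0,0,0,0]
  ]
}}

```text
time: 7.45
tcp_pos: [0.3519, -0.271, 0.2364]
ee_rot: [0.015, 1.0, 0.0, 0.0]
wrist_force: [0.6, -0.4, 0.4]
grip_width: 0.004
finger_force: 0.0
```

Run:
```python
from h import *
from workcell import bot
here();plan([(-100,-80,109,0),(-84,-80,109,0),(41,-80,109,0)])
s=bot.read_state();d=bot.snapshot("wrist");cv2.imwrite("pics/w2.png",d["pixels"][:,:,::-1])
np.savez("w2.npz",K=d["camera_matrix"],Tc=d["T_tool_cam"],p=s["tcp_pos"],q=s["ee_rot"])
```

```text
t 7.45 press mm [-102.1  -79.5  236.4] yaw -0.2 F [ 0.6 -0.4  0.4] j [ 0.28  0.24  0.31  2.21 -0.11  0.7   2.21]
(-100, -80, 109, 0) shift [-0.02, -0.0, 1.06] turn [0.0, 0.01, -0.04] minrows 2.5
(-84, -80, 109, 0) shift [-0.13, -0.0, 0.0] turn [0.0, 0.0, 0.0] minrows 0.3
(41, -80, 109, 0) shift [-1.04, 0.0, 0.0] turn [0.0, 0.0, 0.0] minrows 2.5
```

View pics/w2.png

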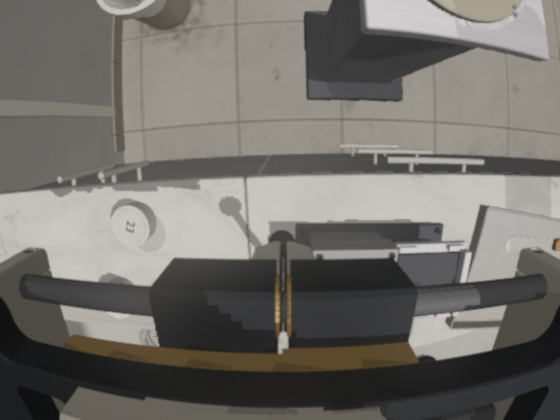

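The knob (283,240) lies straight ahead of the shut fingers (283,290). I'll go down and push.

{"method": "play_rows", "body": {
  "rows": [
    [0,0,0.3,0,0,0],
    [0,0,0.3,0,0,0],
    [0,0,0.3,0,0,0],
    [0,0,0.16,0,0,0],
    [-0.07,0,0,0,0,0],
    [-0.07,0,0,0,0,0],
    [-0.07,0,0,0,0,0]
  ]
}}

```text
time: 8.2
tcp_pos: [0.3716, -0.2701, 0.1093]
ee_rot: [0.016, 1.0, 0.003, -0.006]
wrist_force: [-38.7, -2.7, 35.6]
grip_width: 0.004
finger_force: 19.7
```

{"method": "play_rows", "body": {
  "rows": [
    [-0.08,0,0,0,0,0],
    [-0.08,0,0,0,0,0],
    [-0.08,0,0,0,0,0],
    [-0.08,0,0,0,0,0],
    [-0.08,0,0,0,0,0],
    [-0.08,0,0,0,0,0],
    [-0.08,0,0,0,0,0],
    [-0.08,0,0,0,0,0]
  ]
}}

```text
time: 9.0
tcp_pos: [0.4569, -0.2736, 0.1099]
ee_rot: [0.014, 1.0, -0.0, 0.0]
wrist_force: [-4.8, -1.5, -2.6]
grip_width: 0.006
finger_force: 2.5
```

Run:
```python
from h import *
here();plan([(41,-80,109,0)])
```

```text
t 9.0 press mm [  2.8 -79.2 109.9] yaw -0.0 F [-4.8 -1.5 -2.6] j [ 0.27  0.54  0.23  2.15 -0.25  0.48  2.24]
(41, -80, 109, 0) shift [-0.32, -0.01, 0.01] turn [-0.0, 0.01, -0.0] minrows 0.8
```

{"method": "play_rows", "body": {
  "rows": [
    [-0.06,0,0,0,0,0],
    [-0.06,0,0,0,0,0],
    [-0.06,0,0,0,0,0],
    [-0.06,0,0,0,0,0],
    [-0.04,0,0,0,0,0],
    [-0.03,0,0,0,0,0],
    [0,0,0,0,0,0]
  ]
}}

```text
time: 9.7
tcp_pos: [0.4913, -0.2735, 0.1078]
ee_rot: [0.014, 1.0, 0.001, -0.002]
wrist_force: [-6.5, 1.1, -5.0]
grip_width: 0.004
finger_force: 3.2
```

Run:
```python
from h import *
here()
```

```text
t 9.7 press mm [ 37.3 -78.2 107.8] yaw -0.0 F [-6.5  1.1 -5. ] j [ 0.24  0.57  0.24  2.08 -0.26  0.52  2.21]
```

{"method": "play_rows", "body": {
  "rows": [
    [-0.03,0,0,0,0,0],
    [-0.03,0,0,0,0,0],
    [-0.02,0,0,0,0,0],
    [0,0,0,0,0,0]
  ]
}}

```text
time: 10.1
tcp_pos: [0.4965, -0.2734, 0.1074]
ee_rot: [0.014, 1.0, 0.002, -0.006]
wrist_force: [-16.8, 2.1, 0.8]
grip_width: -0.001
finger_force: 8.7
```

Run:
```python
from h import *
here()
```

```text
t 10.1 press mm [ 42.5 -78.  107.4] yaw -0.1 F [-16.8   2.1   0.8] j [ 0.24  0.58  0.24  2.06 -0.25  0.54  2.2 ]
```

{"method": "play_rows", "body": {
  "rows": [
    [-0.02,0,0,0,0,0],
    [-0.02,0,0,0,0,0],
    [0,0,0,0,0,0]
  ]
}}

```text
time: 10.4
tcp_pos: [0.497, -0.2733, 0.1072]
ee_rot: [0.015, 1.0, 0.003, -0.009]
wrist_force: [-29.9, 1.2, 9.8]
grip_width: 0.005
finger_force: 14.7
```

Run:
```python
from h import *
from workcell import bot
here()
d=bot.snapshot("side");cv2.imwrite("pics/side2.png",d["pixels"][:,:,::-1])
cv2.imwrite("pics/d.png",cv2.resize(d["pixels"][215:345,230:390,::-1],None,fx=4.5,fy=4.5,interpolation=3))
plan([(30,-78,108,0),(30,-90,225,0),(-8,-60,225,0),(-8,-60,96,0),(-8,47,96,0)])
```

```text
t 10.4 press mm [ 43.  -77.9 107.2] yaw -0.2 F [-29.9   1.2   9.8] j [ 0.24  0.58  0.24  2.06 -0.25  0.55  2.2 ]
(30, -78, 108, 0) shift [0.11, -0.0, -0.0] turn [0.06, -0.17, -0.04] minrows 0.3
(30, -90, 225, 0) shift [0.0, -0.1, -0.98] turn [0.0, 0.0, 0.0] minrows 2.4
(-8, -60, 225, 0) shift [0.32, 0.25, 0.0] turn [0.0, 0.0, 0.0] minrows 1.0
(-8, -60, 96, 0) shift [0.0, 0.0, 1.08] turn [0.0, 0.0, 0.0] minrows 2.6
(-8, 47, 96, 0) shift [0.0, 0.89, 0.0] turn [0.0, 0.0, 0.0] minrows 2.1
```

View pics/d.png

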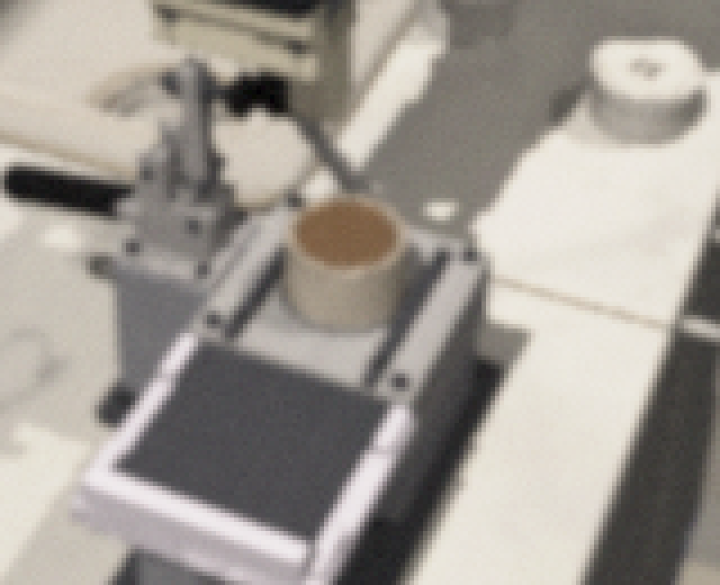

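{"method": "play_rows", "body": {
  "rows": [
    [0.08,0,0,0,0,0],
    [0.08,0,0,0,0,0],
    [0,0,-0.3,0,0,0],
    [0.1,0.04,-0.4,0,0,0],
    [0.11,0.04,-0.2,0,0,0],
    [0.08,0.04,0,0,0,0],
    [0,0,0,0,0,0]
  ]
}}

```text
time: 11.15
tcp_pos: [0.4537, -0.2585, 0.2175]
ee_rot: [0.013, 1.0, -0.0, 0.001]
wrist_force: [0.2, -0.0, -0.6]
grip_width: 0.007
finger_force: 0.0
```

Run:
```python
from h import *
here()
plan([(-4,-64,97,0),(-4,47,97,0)])
```

```text
t 11.15 press mm [ -0.7 -64.2 217.5] yaw -0.0 F [ 0.2 -0.  -0.6] j [ 0.17  0.37  0.32  2.08 -0.18  0.72  2.15]
(-4, -64, 97, 0) shift [0.03, 0.0, 1.0] turn [-0.0, 0.02, -0.0] minrows 2.4
(-4, 47, 97, 0) shift [0.0, 0.92, 0.0] turn [0.0, 0.0, 0.0] minrows 2.2
```

{"method": "play_rows", "body": {
  "rows": [
    [0.02,0,0.25,0,0,0],
    [0.01,0,0.25,0,0,0],
    [0,0,0.25,0,0,0],
    [0,0,0.15,0,0,0],
    [0,0,0.1,0,0,0],
    [0,0,0,0,0,0]
  ]
}}

```text
time: 11.75
tcp_pos: [0.4496, -0.2587, 0.0947]
ee_rot: [0.014, 1.0, 0.001, -0.001]
wrist_force: [0.4, 1.3, 0.7]
grip_width: 0.004
finger_force: 0.0
```

{"method": "play_rows", "body": {
  "rows": [
    [0,0.04,0,0,0,0],
    [0,0.04,0,0,0,0],
    [0,0.04,0,0,0,0],
    [0,0.03,0,0,0,0],
    [0,0.03,0,0,0,0],
    [0,0.03,0,0,0,0],
    [0,0.03,0,0,0,0],
    [0,0.03,0,0,0,0]
  ]
}}

```text
time: 12.55
tcp_pos: [0.4512, -0.227, 0.0971]
ee_rot: [0.014, 1.0, -0.0, 0.0]
wrist_force: [0.6, -2.7, 2.8]
grip_width: 0.004
finger_force: 1.3
```

Run:
```python
from h import *
here()
plan([(-4,47,97,0)])
```

```text
t 12.55 press mm [ -4.1 -32.8  97.1] yaw -0.1 F [ 0.6 -2.7  2.8] j [ 0.2   0.54  0.22  2.22 -0.29  0.41  2.2 ]
(-4, 47, 97, 0) shift [0.0, 0.67, 0.0] turn [-0.01, 0.01, -0.01] minrows 1.6
```

{"method": "play_rows", "body": {
  "rows": [
    [0,0.03,0,0,0,0],
    [0,0.03,0,0,0,0],
    [0,0.03,0,0,0,0],
    [0,0.04,0,0,0,0],
    [0,0.04,0,0,0,0],
    [0,0.04,0,0,0,0],
    [0,0.04,0,0,0,0],
    [0,0.04,0,0,0,0]
  ]
}}

```text
time: 13.35
tcp_pos: [0.4517, -0.1912, 0.0967]
ee_rot: [0.014, 1.0, 0.0, -0.0]
wrist_force: [1.1, -2.0, -0.2]
grip_width: 0.005
finger_force: 0.4
```

Run:
```python
from h import *
from workcell import bot
here()
d=bot.snapshot("side");cv2.imwrite("pics/side3.png",d["pixels"][:,:,::-1])
cv2.imwrite("pics/e.png",cv2.resize(d["pixels"][215:345,230:390,::-1],None,fx=4.5,fy=4.5,interpolation=3))
```

```text
t 13.35 press mm [-4.5  2.9 96.7] yaw -0.0 F [ 1.1 -2.  -0.2] j [ 0.13  0.53  0.23  2.25 -0.3   0.39  2.14]
```

View pics/e.png

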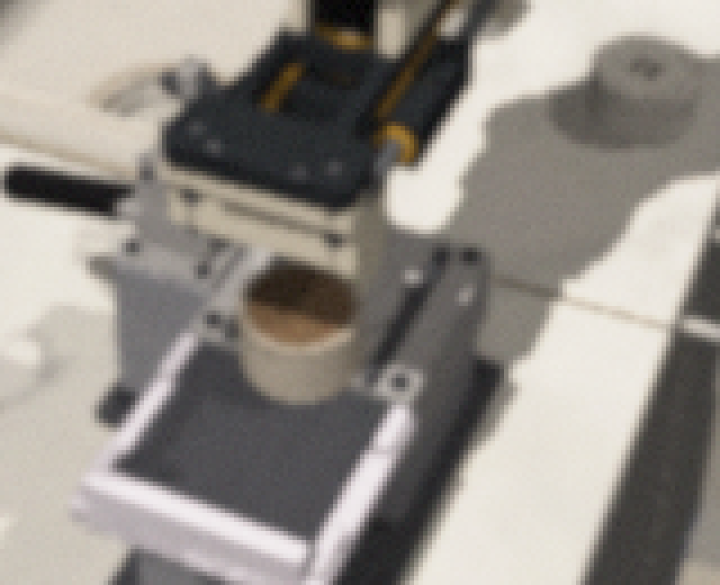

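The ring stands upright, sliding from the rails onto the plate (centre near (305,330) in the crop), so I'll keep pushing.

{"method": "play_rows", "body": {
  "rows": [
    [0,0.04,0,0,0,0],
    [0,0.04,0,0,0,0],
    [0,0.04,0,0,0,0],
    [0,0.04,0,0,0,0],
    [0,0.04,0,0,0,0],
    [0,0.04,0,0,0,0],
    [0,0.04,0,0,0,0],
    [0,0.04,0,0,0,0]
  ]
}}

```text
time: 14.2
tcp_pos: [0.4529, -0.1531, 0.0968]
ee_rot: [0.014, 1.0, -0.0, 0.0]
wrist_force: [-0.2, -0.7, -0.4]
grip_width: 0.004
finger_force: 0.4
```

{"method": "play_rows", "body": {
  "rows": [
    [0,0.03,0,0,0,0],
    [0,0.02,0,0,0,0],
    [0,0,0,0,0,0]
  ]
}}

```text
time: 14.5
tcp_pos: [0.4531, -0.1471, 0.0968]
ee_rot: [0.014, 1.0, 0.0, -0.0]
wrist_force: [0.9, -1.3, -0.6]
grip_width: 0.007
finger_force: 0.3
```

Run:
```python
from h import *
from workcell import bot
here()
d=bot.snapshot("side");cv2.imwrite("pics/side4.png",d["pixels"][:,:,::-1])
# soil-colour blob = ring top
hsv=cv2.cvtColor(d["pixels"],cv2.COLOR_RGB2HSV);m=cv2.inRange(hsv,(5,60,30),(20,255,255));m[:235]=0;m[345:]=0;m[:,:240]=0;m[:,380:]=0
n,l,st,ce=cv2.connectedComponentsWithStats(m);i=1+st[1:,4].argmax();print(st[i],ce[i])
P=ray("side",ce[i],.112);print("ring press mm",(R2(-PP[2])@(P-[PP[0],PP[1],0])*1e3).round(1))
plan([(-4,35,97,0),(-4,35,225,0),(100,-80,225,0),(100,-80,109,0),(-41,-80,109,0)])
```

```text
t 14.5 press mm [-4.3 47.1 96.8] yaw -0.0 F [ 0.9 -1.3 -0.6] j [ 0.03  0.52  0.23  2.28 -0.32  0.37  2.08]
[273 292  27  18 371] [285.42318059 300.59568733]
ring press mm [  1.   86.9 112. ]
(-4, 35, 97, 0) shift [-0.0, -0.1, -0.0] turn [-0.0, 0.0, -0.01] minrows 0.2
(-4, 35, 225, 0) shift [0.0, 0.0, -1.07] turn [0.0, 0.0, 0.0] minrows 2.6
(100, -80, 225, 0) shift [-0.87, -0.96, 0.0] turn [0.0, 0.0, 0.0] minrows 3.1
(100, -80, 109, 0) shift [0.0, 0.0, 0.97] turn [0.0, 0.0, 0.0] minrows 2.3
(-41, -80, 109, 0) shift [1.18, -0.0, 0.0] turn [0.0, 0.0, 0.0] minrows 2.8
```

{"method": "play_rows", "body": {
  "rows": [
    [0,-0.05,0,0,0,0],
    [0,-0.1,0,0,0,0],
    [0,0,-0.3,0,0,0],
    [0,0,-0.4,0,0,0],
    [0,0,-0.37,0,0,0],
    [-0.22,-0.22,0,0,0,0],
    [-0.22,-0.22,0,0,0,0],
    [-0.22,-0.22,0,0,0,0]
  ]
}}

```text
time: 15.35
tcp_pos: [0.5303, -0.2489, 0.2263]
ee_rot: [0.014, 1.0, -0.0, 0.001]
wrist_force: [0.2, 0.4, -0.2]
grip_width: 0.008
finger_force: 0.0
```

{"method": "play_rows", "body": {
  "rows": [
    [-0.23,-0.25,0,0,0,0],
    [0,0,0,0,0,0],
    [0,0,0,0,0,0]
  ]
}}

```text
time: 15.65
tcp_pos: [0.5556, -0.2793, 0.2247]
ee_rot: [0.015, 1.0, -0.0, -0.001]
wrist_force: [-0.6, -0.0, 0.3]
grip_width: 0.005
finger_force: 0.0
```

Run:
```python
from h import *
here()
plan([(102,-80,225,0),(102,-80,109,0),(-41,-80,109,0)])
```

```text
t 15.65 press mm [101.6 -82.4 224.7] yaw -0.2 F [-0.6 -0.   0.3] j [ 0.12  0.49  0.38  1.86 -0.23  0.84  2.15]
(102, -80, 225, 0) shift [-0.0, 0.02, -0.0] turn [-0.0, -0.01, -0.03] minrows 0.0
(102, -80, 109, 0) shift [0.0, 0.0, 0.97] turn [0.0, 0.0, 0.0] minrows 2.3
(-41, -80, 109, 0) shift [1.19, -0.0, 0.0] turn [0.0, 0.0, 0.0] minrows 2.9
```

{"method": "play_rows", "body": {
  "rows": [
    [0,0.02,0.3,0,0,0],
    [0,0,0.3,0,0,0],
    [0,0,0.25,0,0,0],
    [0,0,0.11,0,0,0],
    [0.05,0,0,0,0,0],
    [0.05,0,0,0,0,0],
    [0.05,0,0,0,0,0],
    [0.06,0,0,0,0,0]
  ]
}}

```text
time: 16.45
tcp_pos: [0.5365, -0.2754, 0.1133]
ee_rot: [0.013, 1.0, -0.002, 0.006]
wrist_force: [17.9, 3.7, 13.4]
grip_width: 0.009
finger_force: 8.9
```

{"method": "play_rows", "body": {
  "rows": [
    [0.08,0,0,0,0,0],
    [0.08,0,0,0,0,0],
    [0.08,0,0,0,0,0],
    [0.08,0,0,0,0,0],
    [0.08,0,0,0,0,0],
    [0.08,0,0,0,0,0],
    [0.08,0,0,0,0,0],
    [0.08,0,0,0,0,0]
  ]
}}

```text
time: 17.25
tcp_pos: [0.4537, -0.2725, 0.1103]
ee_rot: [0.014, 1.0, -0.0, 0.0]
wrist_force: [3.3, -1.1, 0.0]
grip_width: 0.003
finger_force: 1.7
```

Run:
```python
from h import *
here()
plan([(-42,-80,109,0)])
```

```text
t 17.25 press mm [ -0.3 -78.2 110.3] yaw -0.1 F [ 3.3 -1.1  0. ] j [ 0.24  0.54  0.28  2.16 -0.31  0.48  2.3 ]
(-42, -80, 109, 0) shift [0.35, -0.02, 0.01] turn [-0.0, 0.0, -0.01] minrows 0.8
```

{"method": "play_rows", "body": {
  "rows": [
    [0.06,0,0,0,0,0],
    [0.06,0,0,0,0,0],
    [0.06,0,0,0,0,0],
    [0.06,0,0,0,0,0],
    [0.06,0,0,0,0,0],
    [0.04,0,0,0,0,0],
    [0.03,0,0,0,0,0],
    [0,0,0,0,0,0]
  ]
}}

```text
time: 18.05
tcp_pos: [0.4106, -0.2713, 0.1102]
ee_rot: [0.014, 1.0, -0.0, 0.001]
wrist_force: [4.8, 0.4, -2.4]
grip_width: 0.01
finger_force: 2.9
```

Run:
```python
from h import *
here()
```

```text
t 18.05 press mm [-43.5 -78.2 110.2] yaw -0.0 F [ 4.8  0.4 -2.4] j [ 0.28  0.51  0.26  2.24 -0.31  0.43  2.34]
```

{"method": "play_rows", "body": {
  "rows": [
    [0.02,0,0,0,0,0],
    [0.02,0,0,0,0,0],
    [0.02,0,0,0,0,0],
    [0,0,0,0,0,0]
  ]
}}

```text
time: 18.45
tcp_pos: [0.4097, -0.2715, 0.1106]
ee_rot: [0.012, 1.0, -0.002, 0.005]
wrist_force: [23.8, 3.2, -13.9]
grip_width: 0.008
finger_force: 11.8
```

Run:
```python
from h import *
here()
```

```text
t 18.45 press mm [-44.3 -78.4 110.6] yaw 0.2 F [ 23.8   3.2 -13.9] j [ 0.29  0.5   0.25  2.24 -0.31  0.41  2.35]
```

Lever is at its home stop; backing off and lifting clear.

{"method": "play_rows", "body": {
  "rows": [
    [-0.08,0,0,0,0,0],
    [-0.08,0,0,0,0,0],
    [0,0,-0.3,0,0,0],
    [0,0,-0.4,0,0,0],
    [0,0,-0.4,0,0,0],
    [0,0,-0.2,0,0,0],
    [0,0,0,0,0,0],
    [0,0,0,0,0,0]
  ]
}}

```text
time: 19.25
tcp_pos: [0.4212, -0.2711, 0.2657]
ee_rot: [0.014, 1.0, 0.0, -0.0]
wrist_force: [0.0, 0.1, -0.8]
grip_width: 0.009
finger_force: 0.0
```

Run:
```python
from h import *
from workcell import bot
here()
I={n:bot.snapshot(n)["pixels"][:,:,::-1] for n in("scene","side")}
a=I["scene"][150:330,180:390];b=I["side"][195:375,220:400]
cv2.imwrite("pics/f.png",np.hstack([cv2.resize(i,None,fx=2,fy=2,interpolation=3) for i in(a,b)]))
```

```text
t 19.25 press mm [-32.9 -77.7 265.7] yaw -0.1 F [ 0.   0.1 -0.8] j [ 0.13  0.29  0.42  2.07 -0.16  0.82  2.19]
```

View pics/f.png

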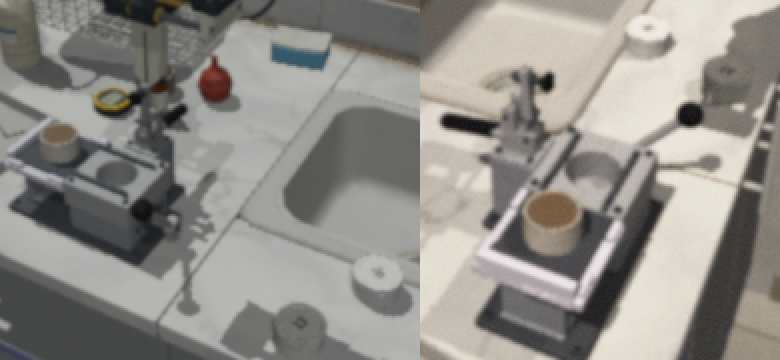

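The ring stands upright in the middle of the plate ((59,143) left, (553,222) right). The die is empty, the knob is home at (690,114), the clamp is open, and the tins and stopwatch have not moved.

```bash
python3 -c "
from workcell import bot
print(bot.sign_off())"
```

```text
the job is handed in; nothing more can be done
None
```

The job is handed in at 19.3 s: the ring stands upright near the middle of the carrier plate, the lever is back home, the clamp is fully open, and the tins and stopwatch were not disturbed.

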